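Offer a scoop of stone beads

TASK

Take the little metal scoop by its wooden handle, scoop at least three of the five stone beads out of the wooden tray with it and carry them over to the cork mat, so that a customer can choose one. Spill none onto the table or mat, do not pinch or push the beads with the fingers, and leave the things standing around alone. Finish while still holding the scoop in the air over the middle of the mat, some 10 to 20 cm up, level and still: do not put it down or let go.

Things in the scene. Friction and masses are not known exactly. Their poses are not given: they have to be found in the camera images.
- scoop: open-fronted metal scoop, about 110 g, standing on its flat underside on the table. Origin: centre of the underside; x points forward out of the open front, z up. 80 mm wide (y); front edge 36 mm ahead of the origin, back wall's outer face 37 mm behind it. Side walls 24 mm high (ending 28 mm short of the front edge), back wall 32 mm, with an upright wooden handle on top of it
- scoop_grip (a point): middle of the scoop's upright handle: 35 mm behind the scoop's origin and 78 mm above its underside; axes as the scoop's. The handle is 22 mm along x, 16 mm along y (grip it across this, fingers pointing down; firmly, 50 N), and reaches from 32 to 109 mm above the underside
- scoop_pan (a point): middle of the scoop's pan, 12 mm straight above the scoop's origin. Inside 74 mm wide, floor 2 mm thick; at the open front a thin edge rises over the last 8 mm to a low sill 4 mm above the underside: beads that have crossed it (tip the front up by 20 to 30 degrees) stay in when the scoop is level
- tray: fixed open wooden tray. Origin: centre of its underside; x along its length, away from the robot within 17 degrees. Floor 8 mm thick; inside 210 mm long (x -105 to +105 mm at floor level), 92 mm wide; walls 55 mm high above the table, 6 mm thick. Beads lie in the far half (x 20 to 80 mm); the near half is empty, room to set the scoop in behind them, front towards the far end
- tray_end (a point): foot of the tray's far end wall at floor level, middle of the width: 105 mm along x from the tray's origin, 8 mm above the table. This wall leans outward by 20 degrees; the other three are upright. The beads can be swept against it with the scoop
- mat: square cork mat, 150 x 150 x 3 mm, fixed flat on the table to the left or right of the tray (the scoop starts on the other side). Origin: centre of its underside
- bead0_center (a point): polished pale stone bead, a plain ball 20 mm in diameter, 11 g, loose on the tray floor; this point is its centre
- bead1_center (a point): polished pale stone bead, a plain ball 20 mm in diameter, 11 g, loose on the tray floor; this point is its centre
- bead2_center (a point): polished pale stone bead, a plain ball 20 mm in diameter, 11 g, loose on the tray floor; this point is its centre
- bead3_center (a point): polished pale stone bead, a plain ball 20 mm in diameter, 11 g, loose on the tray floor; this point is its centre
- bead4_center (a point): polished pale stone bead, a plain ball 20 mm in diameter, 11 g, loose on the tray floor; this point is its centre
- seal: bystander: upright square stone seal 26 x 26 x 60 mm with a round knob on top (74 mm in all), origin at the centre of its underside
- pastejar: bystander: low round white ceramic seal-paste jar, 68 mm in diameter, 38 mm high, origin at the centre of its underside
- vise: bystander: wooden seal-carver's clamp, 90 mm (x) by 190 mm (y), 56 mm high, with a steel screw at -y, 0.8 kg, origin at the centre of its underside
There are look-alikes about, which are no part of the job. Of the things like the scoop, leave any that is orange; of the rest the larger one is meant.

How it is judged:
On the way:
1. the scoop, held in the fingers, is lifted out of the tray with at least three beads in its pan ((distance between each of bead0_center, bead1_center, bead2_center and scoop_pan below 0.045 m or distance between each of bead0_center, bead1_center, bead3_center and scoop_pan below 0.045 m or distance between each of bead0_center, bead1_center, bead4_center and scoop_pan below 0.045 m or distance between each of bead0_center, bead2_center, bead3_center and scoop_pan below 0.045 m or distance between each of bead0_center, bead2_center, bead4_center and scoop_pan below 0.045 m or distance between each of bead0_center, bead3_center, bead4_center and scoop_pan below 0.045 m or distance between each of bead1_center, bead2_center, bead3_center and scoop_pan below 0.045 m or distance between each of bead1_center, bead2_center, bead4_center and scoop_pan below 0.045 m or distance between each of bead1_center, bead3_center, bead4_center and scoop_pan below 0.045 m or distance between each of bead2_center, bead3_center, bead4_center and scoop_pan below 0.045 m) and height (world z) of scoop_pan above 0.085 m and contact force between the fingers and scoop above 1 N), for 0.2 s.
At the end, for the whole second after the job is handed in: Scoop held in the air by the fingers alone, underside 80 to 240 mm above the table, pan within 45 mm of the mat's centre, level within 8 degrees, slower than 20 mm/s and 0.15 rad/s; three or more beads in the pan, the rest in the tray; bystanders within 30 mm of their places ((distance between each of bead0_center, bead1_center, bead2_center and scoop_pan below 0.045 m or distance between each of bead0_center, bead1_center, bead3_center and scoop_pan below 0.045 m or distance between each of bead0_center, bead1_center, bead4_center and scoop_pan below 0.045 m or distance between each of bead0_center, bead2_center, bead3_center and scoop_pan below 0.045 m or distance between each of bead0_center, bead2_center, bead4_center and scoop_pan below 0.045 m or distance between each of bead0_center, bead3_center, bead4_center and scoop_pan below 0.045 m or distance between each of bead1_center, bead2_center, bead3_center and scoop_pan below 0.045 m or distance between each of bead1_center, bead2_center, bead4_center and scoop_pan below 0.045 m or distance between each of bead1_center, bead3_center, bead4_center and scoop_pan below 0.045 m or distance between each of bead2_center, bead3_center, bead4_center and scoop_pan below 0.045 m) and horizontal distance between scoop_pan and mat below 0.045 m and height (world z) of scoop between 0.08 and 0.24 m and angle between scoop's own z axis and vertical below 0.14 rad and linear speed of scoop below 0.02 m/s and angular speed of scoop below 0.15 rad/s and contact force between the fingers and scoop above 1 N and contact force between scoop and tray below 0.05 N and contact force between scoop and mat below 0.05 N and (distance between bead0_center and scoop_pan below 0.045 m or (x of bead0_center in the frame of tray between -0.105 and 0.12 m and y of bead0_center in the frame of tray between -0.05 and 0.05 m and height (world z) of bead0_center between 0.0145 and 0.06 m)) and (distance between bead1_center and scoop_pan below 0.045 m or (x of bead1_center in the frame of tray between -0.105 and 0.12 m and y of bead1_center in the frame of tray between -0.05 and 0.05 m and height (world z) of bead1_center between 0.0145 and 0.06 m)) and (distance between bead2_center and scoop_pan below 0.045 m or (x of bead2_center in the frame of tray between -0.105 and 0.12 m and y of bead2_center in the frame of tray between -0.05 and 0.05 m and height (world z) of bead2_center between 0.0145 and 0.06 m)) and (distance between bead3_center and scoop_pan below 0.045 m or (x of bead3_center in the frame of tray between -0.105 and 0.12 m and y of bead3_center in the frame of tray between -0.05 and 0.05 m and height (world z) of bead3_center between 0.0145 and 0.06 m)) and (distance between bead4_center and scoop_pan below 0.045 m or (x of bead4_center in the frame of tray between -0.105 and 0.12 m and y of bead4_center in the frame of tray between -0.05 and 0.05 m and height (world z) of bead4_center between 0.0145 and 0.06 m)) and distance of each of seal, pastejar, vise from where it was at the start of the episode below 0.03 m and angle between each of seal, pastejar, vise's own z axis and vertical below 0.2 rad); the arm keeps its last pose, push and grip.
It fails at once if a bead falls onto the table or the mat (height (world z) of any of bead0_center, bead1_center, bead2_center, bead3_center, bead4_center below 0.0145 m).
It fails at once if the fingers handle a bead (contact force between the fingers and bead0 above 2 N or contact force between the fingers and bead1 above 2 N or contact force between the fingers and bead2 above 2 N or contact force between the fingers and bead3 above 2 N or contact force between the fingers and bead4 above 2 N).
It fails at once if a bystander is pushed away or tipped (distance of any of seal, pastejar, vise from where it was at the start of the episode above 0.03 m or angle between any of seal, pastejar, vise's own z axis and vertical above 0.3 rad).
It also fails if it takes over 67 s, if anything falls off the work surface, if the arm or the gripper's body presses on something with over 40 N, if the wrist force passes 120 N, or if a joint passes its speed limit or range.

ROBOT

A 6-joint arm with a two-finger parallel gripper is mounted at the origin on the work surface. World frame = base frame: x ahead of the robot, y to its left, z up, the work surface at z = 0. Lengths are in m, angles in rad, forces in N, time in s.
With the tool pointing down it reaches from about 0.35 to 0.85 m from the base axis. Payload 8.1 kg.
Tool frame: the origin (TCP) lies on the mounting face of the last link; the fingertips stand 186 mm ahead of it and the grasp point (between the pads) lies 167 mm ahead of it (tips_ahead is the distance from the TCP to the fingertips, in m); y points along the fingers, z is the direction in which the jaws open and shut, and the axes are right-handed (so a half turn about y gives the same grasp; the last joint's range is limited). The gripper opens to 93 mm and grips with 3 to 60 N. Pads are 15 mm wide; open, the fingers measure 128 mm over their backs; the gripper's body (75 mm by 188 mm) begins 65 mm behind the grasp point.
Start: joints at [1.015, 0.13, 1.488, -0, 1.523, -0.085], TCP at [0.272, 0.535, 0.405] pointing down, gripper open.
Joint ranges: [-2.96, 2.96], [-0.89, 2.26], [0.02, 2.5], [-1.34, 4.48], [0, 2.73], [-2.66, 2.66]. Speed limits (rad/s): [2.39, 2.39, 2.79, 3.14, 3.14, 3.14].

INTERFACE

Orientations are given as a 3x3 rotation matrix whose columns are the frame's x, y, z axes.
In Python, from bench import get_state, grab_frame, camera_model, finish_job, tips_ahead gives the robot as it stands.
- The arm moves only by the shell command python3 -m creep 'ROWS' [FORCE]. ROWS is JSON, a list of rows, each an object of numbers: "tx", "ty", "tz": the shift along the world's x, y, z in mm; "ax", "ay", "az": the turn, a rotation vector about the world's x, y, z in rad; "claw": the opening, from -1 (shut) to 1 (fully open). In form: [{"tx": .., "ty": .., "tz": .., "ax": .., "ay": .., "az": .., "claw": ..}, ...]. A call has exactly 10 rows; each row is the pose to reach, as a shift and turn from the pose measured when the call began; what a row does not reach only later rows make up. A row lasts 1/10 s, in which the tool goes at most 50 mm and 8.59 degrees, less where a joint would pass 70% of its speed; a pose out of reach is approached as far as the arm can. A call with a gripper value outside its range is refused whole. The fingers move at their own pace and stop on an object; FORCE is the grip in N (left out, the last holds). Time passes only in rows, so rows that repeat a pose let the fingers close, or fill a call up. It gives the time, the measured TCP pose, the force and the opening at its end, in the units of the state.
- get_state(): the state, without advancing time (a new reading comes with each control period).
- grab_frame(name): name is "side" or "top"; returns (picture, depth): 384x512x3 uint8, blue, green, red; 384x512 float32, m along the optical axis (not along the pixel's ray), 0 where there is no reading.
- camera_model(name): a dict with "mtx" (3x3 intrinsics, pixels), "extrinsics" (4x4, takes a point from world to camera coordinates). Camera axes: x right, y down, z forward; pixel columns grow to the right and rows downward; lengths in m; the calibration is good to about 2 mm. A picture is of the moment at which its call begins. camera_model takes no time and is no camera call.
- finish_job(): hands the job in, once; it reports no verdict.
The state is a dict: "t": time; "joint_pos": joint angles; "qvel": joint speeds; "tau": joint torques, N m; "eef_pos": TCP position; "tcp_rot": TCP orientation; "contact_force": force on the tool from outside, world axes, zero at the start; "torque": the same for the moment, N m; "finger_gap": opening from 0.0 (shut) to 1.0 (fully open).
Only numpy, scipy, OpenCV 4.12 (cv2) and the standard library are available. Lean on these libraries where they do the work, as an engineer would, in place of code of your own. Each camera call takes 0.05 s, during which the arm holds its last target. There are 200 camera calls.

## Working session

There is one attempt and no reset: what is moved stays moved. The work goes in short steps, Python scripts to look and compute and a shell command to move; the robot and the scene stay as the last step left them, time stands still between calls to the robot, and variables do not carry over. Pictures are saved under pics/ and viewed, about 8 in all and at most 12, crops included, and the job is handed in when it is done.

```bash
mkdir -p pics; ls
cat > h.py <<'E'
import numpy as np, cv2
from bench import get_state, grab_frame, camera_model
def pts(name,depth):
    m=camera_model(name);K=np.array(m["mtx"]);E=np.array(m["extrinsics"])
    v,u=np.mgrid[:depth.shape[0],:depth.shape[1]]
    c=np.stack([(u-K[0,2])/K[0,0]*depth,(v-K[1,2])/K[1,1]*depth,depth],-1)
    return (c-E[:3,3])@E[:3,:3]
def ray(name,u,v,z):
    m=camera_model(name);K=np.array(m["mtx"]);E=np.array(m["extrinsics"])
    d=E[:3,:3].T@np.linalg.inv(K)@[u,v,1];o=-E[:3,:3].T@E[:3,3]
    return o+d*(z-o[2])/d[2]
def proj(name,p):
    m=camera_model(name);K=np.array(m["mtx"]);E=np.array(m["extrinsics"])
    q=K@(E[:3,:3]@np.array(p)+E[:3,3]);return q[:2]/q[2]
E
python3 - <<'E'
from h import *
ims=[]
for n in("top","side"):
    i,d=grab_frame(n);cv2.imwrite(f"pics/{n}0.png",i);np.save(f"{n}0.npy",d)
    print(n,np.round(camera_model(n)["mtx"],1).tolist(),np.round(camera_model(n)["extrinsics"],3).tolist(),(d==0).mean())
    cv2.imwrite(f"pics/{n}0b.png",cv2.resize(i,(800,600),interpolation=cv2.INTER_CUBIC))
s=get_state();print({k:np.round(v,3).tolist() for k,v in s.items()})
E
```

```text
pics
top [[350.1, 0.0, 250.3], [0.0, 350.1, 188.8], [0.0, 0.0, 1.0]] [[0.002, -1.0, -0.025, 0.073], [-0.994, 0.001, -0.113, 0.599], [0.113, 0.026, -0.993, 1.06], [0.0, 0.0, 0.0, 1.0]] 0.003957112630208333
side [[400.1, 0.0, 256.0], [0.0, 400.1, 194.1], [0.0, 0.0, 1.0]] [[0.663, -0.749, 0.011, -0.356], [-0.388, -0.356, -0.85, 0.317], [0.64, 0.559, -0.527, 0.761], [0.0, 0.0, 0.0, 1.0]] 0.0038299560546875
{'t': 0.1, 'joint_pos': [1.015, 0.131, 1.489, -0.0, 1.523, -0.085], 'qvel': [-0.001, -0.001, -0.002, -0.001, 0.001, 0.001], 'tau': [0.001, -56.135, -49.309, 0.077, 0.029, -0.0], 'eef_pos': [0.272, 0.535, 0.404], 'tcp_rot': [[0.891, -0.001, 0.454], [-0.454, -0.001, 0.891], [-0.0, -1.0, -0.002]], 'contact_force': [-0.556, 0.42, -0.705], 'torque': [0.03, 0.001, 0.038], 'finger_gap': 1.002}
```

View pics/top0b.png

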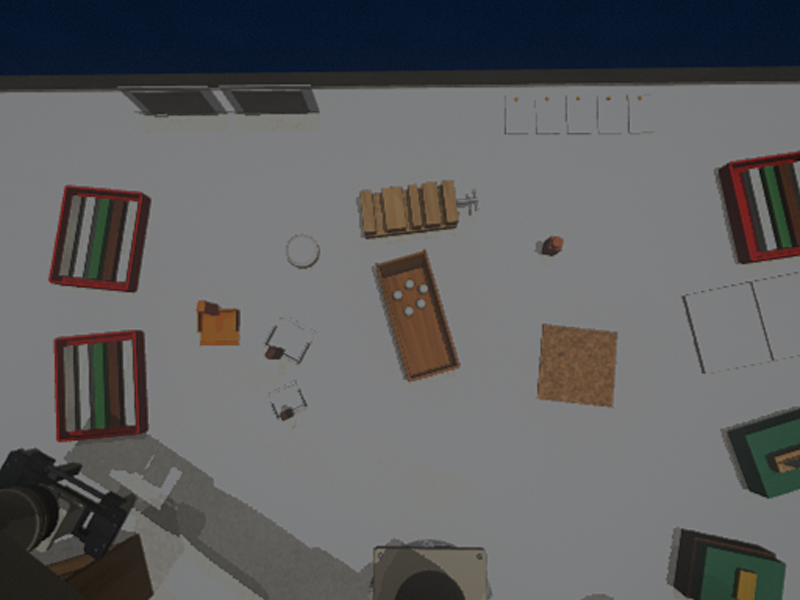

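View pics/side0b.png

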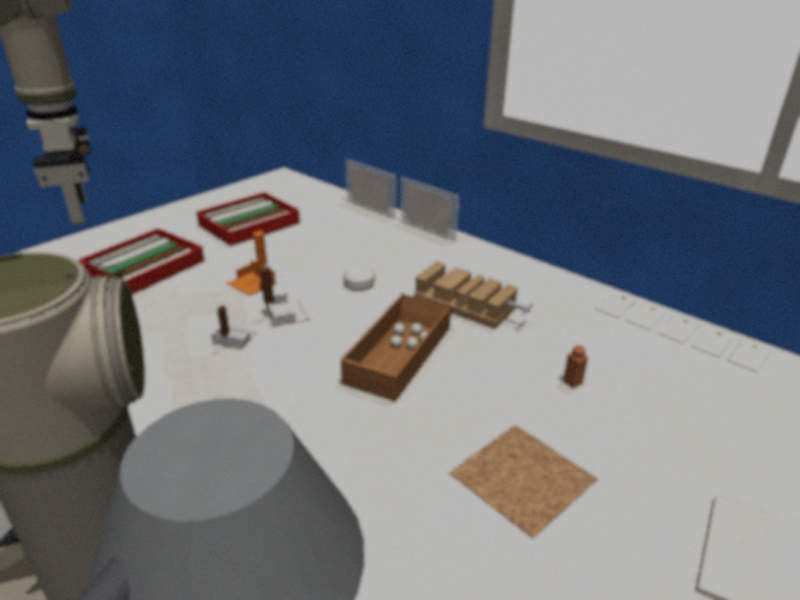

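Look-alikes to the scoop, in top.png 800x600 pixels: orange scoop (218,323), larger metal one (290,340), smaller metal one (288,400). I choose the one at (290,340), since it is not orange and is the larger. The tray runs (400,265) to (432,372), the mat is at (578,365), and there are five beads near (410,297). Next come the close crop and the measurements.

Run:
```python
from h import *
t=cv2.imread("pics/top0.png");s=cv2.imread("pics/side0.png")
a=cv2.resize(t[195:275,160:215],None,fx=7,fy=7,interpolation=cv2.INTER_CUBIC)
b=cv2.resize(s[140:225,130:205],(int(75*6.6),560),interpolation=cv2.INTER_CUBIC)[:, :410]
cv2.imwrite("pics/crop.png",cv2.convertScaleAbs(np.hstack([a,b]),alpha=1.3))
P={n:pts(n,np.load(n+"0.npy")) for n in("top","side")}
# scoop cloud, both views
for n,r in(("top",(slice(195,240),slice(165,206))),("side",(slice(165,210),slice(155,200)))):
    q=P[n][r].reshape(-1,3);im=dict(top=t,side=s)[n][r].reshape(-1,3)
    h=q[(q[:,2]>.036)&(q[:,2]<.13)&(np.linalg.norm(q[:,:2]-[.54,.23],axis=1)<.15)];print(n,"handle-ish",len(h),h.mean(0).round(4) if len(h) else 0,h.min(0).round(3) if len(h) else 0,h.max(0).round(3) if len(h) else 0)
    w=q[(q[:,2]>.008)&(q[:,2]<.036)];print(n,"low",len(w),w.mean(0).round(3),w.min(0).round(3),w.max(0).round(3))
# table plane check
q=P["top"][230:290,215:235].reshape(-1,3);print("table z",np.median(q[:,2]),np.median(P["side"][300:330,200:240][...,2]))
# mat
hsv=cv2.cvtColor(t,cv2.COLOR_BGR2HSV)
m=cv2.inRange(hsv,(5,60,40),(25,255,255))
c,_=cv2.findContours(m,cv2.RETR_EXTERNAL,cv2.CHAIN_APPROX_NONE)
for k in c:
    if cv2.contourArea(k)>300:
        r=cv2.minAreaRect(k);bx=cv2.boxPoints(r);print("cont",np.round(r[0]),np.round(r[1]),round(r[2],1),[ray("top",*p,.003 if r[0][0]>330 else .055)[:2].round(3).tolist() for p in bx])
# beads: bright blobs in tray
for n,im,x0,x1,y0,y1 in(("top",t,245,280,174,205),("side",s,244,276,200,227)):
    z=im[y0:y1,x0:x1];h=cv2.cvtColor(z,cv2.COLOR_BGR2HSV)
    m=((h[...,1]<70)&(h[...,2]>110)).astype(np.uint8)
    k,l,st,ce=cv2.connectedComponentsWithStats(m)
    for i in range(1,k):
        u,v=ce[i]+[x0,y0];print(n,"bead",st[i,4],(round(u,1),round(v,1)),ray(n,u,v,.018).round(4)[:2])
# tray rim pts by depth
q=P["top"][150:250,230:300].reshape(-1,3);q=q[(q[:,2]>.048)&(q[:,2]<.06)]
print("rim z med",np.median(q[:,2]))
```

```text
top handle-ish 82 [0.4836 0.2915 0.0904] [0.467 0.259 0.036] [0.495 0.304 0.114]
top low 92 [0.499 0.286 0.022] [0.467 0.23  0.008] [0.559 0.33  0.036]
side handle-ish 177 [0.4807 0.2895 0.0753] [0.471 0.28  0.036] [0.496 0.305 0.109]
side low 216 [0.52  0.338 0.019] [0.464 0.237 0.008] [0.577 0.469 0.036]
table z 0.0012769066122319459 0.00026197447005561444
cont [ 76. 366.] [41. 35.] 77.0 [[0.117, 0.65], [0.14, 0.55], [0.029, 0.516], [0.006, 0.616]]
cont [369. 234.] [49. 48.] 4.6 [[0.391, -0.217], [0.542, -0.234], [0.53, -0.385], [0.38, -0.367]]
cont [139. 206.] [29. 27.] 87.6 [[0.587, 0.461], [0.59, 0.377], [0.501, 0.37], [0.497, 0.453]]
cont [267. 202.] [79. 34.] 74.1 [[0.66, 0.106], [0.689, 0.004], [0.457, -0.06], [0.429, 0.039]]
cont [262. 133.] [31. 61.] 83.2 [[0.808, 0.138], [0.83, -0.052], [0.733, -0.062], [0.711, 0.126]]
top bead 14 (np.float64(278.5), np.float64(176.7)) [ 0.6393 -0.0164]
top bead 15 (np.float64(261.5), np.float64(181.1)) [0.6252 0.0375]
top bead 16 (np.float64(270.6), np.float64(184.2)) [0.6152 0.0087]
top bead 15 (np.float64(254.4), np.float64(188.4)) [0.6019 0.0602]
top bead 15 (np.float64(269.4), np.float64(193.6)) [0.5853 0.0127]
top bead 15 (np.float64(261.4), np.float64(198.6)) [0.5695 0.0381]
top bead 10 (np.float64(245.3), np.float64(201.6)) [0.5599 0.089 ]
side bead 6 (np.float64(244.7), np.float64(200.7)) [0.6185 0.1179]
side bead 37 (np.float64(255.1), np.float64(209.4)) [0.6043 0.0631]
side bead 57 (np.float64(267.6), np.float64(210.8)) [0.6238 0.0314]
side bead 39 (np.float64(253.4), np.float64(216.9)) [0.5724 0.0412]
side bead 33 (np.float64(263.6), np.float64(218.5)) [0.5863 0.0147]
side bead 1 (np.float64(275.0), np.float64(226.0)) [ 0.5803 -0.0319]
rim z med 0.05582863629406423
```

View pics/crop.png

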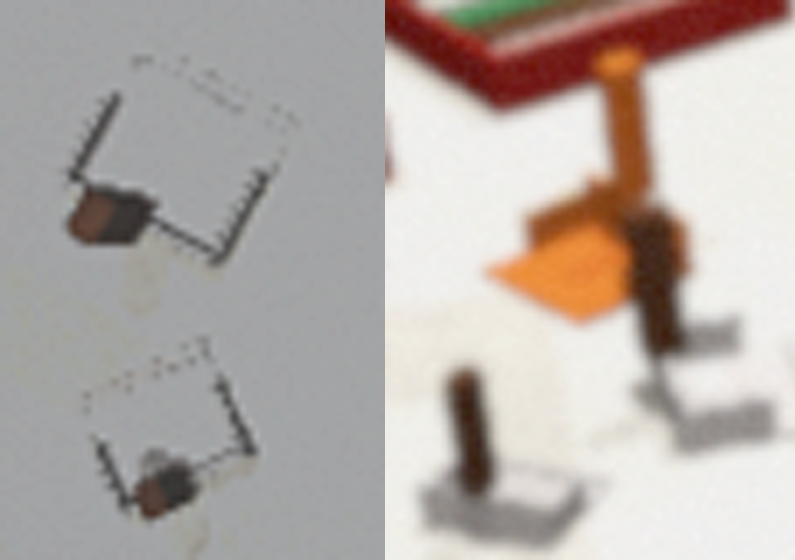

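The crop's left half is the top view and its right half the side view. The larger metal scoop has its back corners at top (170.7,220) and (191.4,232), and its front edge runs (180,203) to (202,213). Its handle top is at (173,226). The choice holds: it is metal and clearly bigger than its neighbour. One more measurement gives the yaw and the tray axis.

Run:
```python
from h import *
P={n:pts(n,np.load(n+"0.npy")) for n in("top","side")}
b1,b2=ray("top",170.7,220,.024)[:2],ray("top",191.4,232.1,.024)[:2]
f1,f2=ray("top",180,203.3,.004)[:2],ray("top",202.1,212.9,.004)[:2]
print("scoop corners",b1,b2,f1,f2,"w",np.linalg.norm(b1-b2),np.linalg.norm(f1-f2))
def ang(v):return np.degrees(np.arctan2(v[1],v[0]))
print("yaw from back",ang(b1-b2)-90,"front",ang(f1-f2)-90,"fwd",ang((f1+f2-b1-b2)/2),"len",np.linalg.norm(f1+f2-b1-b2)/2,"backmid",(b1+b2)/2)
hp=ray("top",173.1,226,.109);print("handle top by ray",hp)
q=P["top"][195:240,165:206].reshape(-1,3);q=q[(q[:,2]>.1)&(q[:,2]<.116)];print("top face",len(q),q.mean(0),q[:,2].max())
q=P["side"][165:210,155:200].reshape(-1,3);q=q[(q[:,2]>.1)&(q[:,2]<.116)&(abs(q[:,0]-.48)<.05)&(abs(q[:,1]-.29)<.05)];print("side top",len(q),q.mean(0) if len(q) else 0)
for n,(a,b,c,d) in(("top",(150,250,235,300)),("side",(180,260,210,295))):
    q=P[n][a:b,c:d].reshape(-1,3);q=q[(q[:,2]>.051)&(q[:,2]<.060)&(q[:,0]<.70)&(abs(q[:,1])<.13)]
    r=cv2.minAreaRect(q[:,:2].astype(np.float32)*1000);print(n,"tray rim",len(q),r,np.median(q[:,2]));print(cv2.boxPoints(r).round(0).tolist())
# mat both views
for n in("top","side"):
    t=cv2.imread(f"pics/{n}0.png");h=cv2.cvtColor(t,cv2.COLOR_BGR2HSV);m=cv2.inRange(h,(5,60,40),(25,255,255))
    p=P[n][(m>0)&(abs(P[n][...,2])<.012)&(P[n][...,1]<-.15)];p=p[(p[:,1]>-.45)&(p[:,0]<.62)];print(n,"mat",len(p),np.median(p,0))
    q=P[n].reshape(-1,3)
    for nm,x,y,rr in(("seal",None,None,0),):pass
for nm,u,v,z in(("jar",303,250,.038),("seal",555,244,.07),("viseL",362,190,.056),("viseR",478,200,.03),("viseC",362,236,.03)):print(nm,ray("top",u*.64,v*.64,z).round(3))
```

```text
scoop corners [0.50147244 0.32319941] [0.46387362 0.25702103] [0.55551324 0.29967092] [0.52474803 0.22776955] w 0.07611340623368365 0.07820680323428486
yaw from back -29.602795791246017 front -23.16514811176512 fwd -24.6690784085721 len 0.0632282201372326 backmid [0.48267303 0.29011022]
handle top by ray [0.48213203 0.29418444 0.109     ]
top face 43 [0.48421351 0.29466772 0.1087167 ] 0.11368247278183209
side top 33 [0.4815005  0.2915355  0.10508247]
top tray rim 447 ((559.521728515625, 21.79163360595703), (241.0588836669922, 104.03902435302734), 16.044584274291992) 0.05590529074982803
[[429.0, 38.0], [458.0, -62.0], [690.0, 5.0], [661.0, 105.0]]
side tray rim 324 ((558.4154663085938, 20.446426391601562), (245.80433654785156, 104.3779067993164), 16.104576110839844) 0.05298292572384756
[[426.0, 36.0], [455.0, -64.0], [691.0, 4.0], [662.0, 105.0]]
top mat 2290 [ 0.45921392 -0.29975634  0.00505748]
side mat 3363 [ 0.45483279 -0.30526769  0.00145313]
jar [0.69  0.251 0.038]
seal [ 0.694 -0.246  0.07 ]
viseL [0.809 0.131 0.056]
viseR [ 0.794 -0.104  0.03 ]
viseC [0.72  0.132 0.03 ]
```

```bash
python3 -m creep '[{"tx":15,"ty":-17,"claw":0},{"tx":40,"ty":-46,"claw":0},{"tx":70,"ty":-80,"claw":0},{"tx":100,"ty":-115,"claw":0},{"tx":130,"ty":-150,"claw":0},{"tx":160,"ty":-184,"claw":0},{"tx":185,"ty":-212,"claw":0},{"tx":202,"ty":-232,"claw":0},{"tx":210,"ty":-241,"claw":0},{"tx":210,"ty":-241,"claw":0}]' 50
python3 - <<'E'
from h import *
s=get_state();print({k:np.round(v,4).tolist() for k,v in s.items() if k!='tau'})
i,d=grab_frame("side");j,e=grab_frame("top")
cv2.imwrite("pics/m1.png",np.hstack([cv2.resize(i[60:225,100:215],(400,574)),cv2.resize(j[150:265,130:210],(400,574))]))
E
```

```text
{'t': 0.1, 'joint_pos': [1.0146, 0.1311, 1.4892, -0.0, 1.523, -0.0854], 'qvel': [-0.0009, -0.0012, -0.0023, -0.0005, 0.0015, 0.0011], 'eef_pos': [0.272, 0.5345, 0.4038], 'tcp_rot': [[0.8912, -0.0009, 0.4536], [-0.4536, -0.0014, 0.8912], [-0.0001, -1.0, -0.0017]], 'contact_force': [-0.556, 0.4195, -0.7046], 'torque': [0.0303, 0.0012, 0.0382], 'finger_gap': 1.0022}validation failed for argument at $[0]...
```

View pics/m1.png

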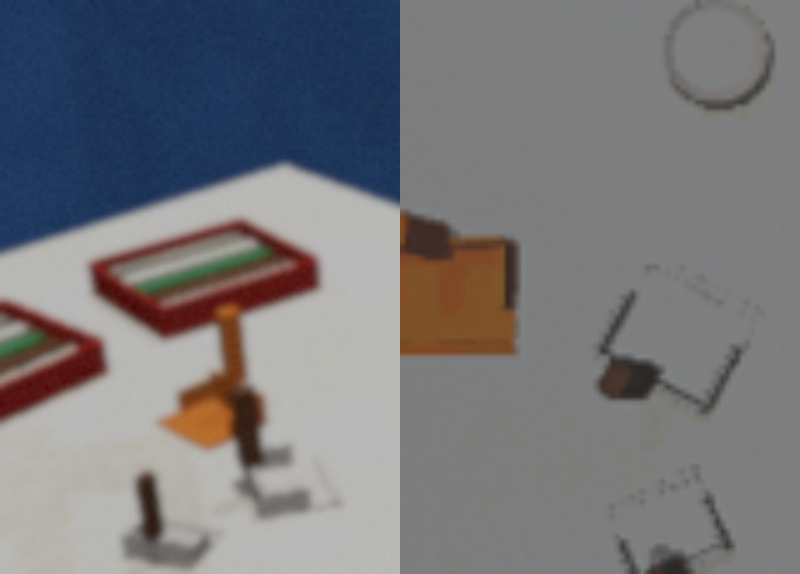

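The rows need all seven fields, so nothing moved. The picture (4 viewed) shows the unchanged scene with the scoop handle at about (630,378). I'll resend with full rows.

```bash
python3 -m creep '[{"tx":15,"ty":-17,"tz":0,"ax":0,"ay":0,"az":0,"claw":0},{"tx":40,"ty":-46,"tz":0,"ax":0,"ay":0,"az":0,"claw":0},{"tx":70,"ty":-80,"tz":0,"ax":0,"ay":0,"az":0,"claw":0},{"tx":100,"ty":-115,"tz":0,"ax":0,"ay":0,"az":0,"claw":0},{"tx":130,"ty":-150,"tz":0,"ax":0,"ay":0,"az":0,"claw":0},{"tx":160,"ty":-184,"tz":0,"ax":0,"ay":0,"az":0,"claw":0},{"tx":185,"ty":-212,"tz":0,"ax":0,"ay":0,"az":0,"claw":0},{"tx":202,"ty":-232,"tz":0,"ax":0,"ay":0,"az":0,"claw":0},{"tx":210,"ty":-241,"tz":0,"ax":0,"ay":0,"az":0,"claw":0},{"tx":210,"ty":-241,"tz":0,"ax":0,"ay":0,"az":0,"claw":0}]' 50
```

```text
t: 1.2
eef_pos: [0.4827, 0.2927, 0.4039]
tcp_rot: [[0.89, -0.001, 0.455], [-0.455, -0.001, 0.89], [-0.0, -1.0, -0.001]]
contact_force: [1.0, 0.3, -0.2]
finger_gap: 0.499
```

```bash
python3 -m creep '[{"tx":0,"ty":0,"tz":-15,"ax":0,"ay":0,"az":0,"claw":0},{"tx":0,"ty":0,"tz":-35,"ax":0,"ay":0,"az":0,"claw":0},{"tx":0,"ty":0,"tz":-55,"ax":0,"ay":0,"az":0,"claw":0},{"tx":0,"ty":0,"tz":-70,"ax":0,"ay":0,"az":0,"claw":0},{"tx":0,"ty":0,"tz":-80,"ax":0,"ay":0,"az":0,"claw":0},{"tx":0,"ty":0,"tz":-85,"ax":0,"ay":0,"az":0,"claw":0},{"tx":0,"ty":0,"tz":-85,"ax":0,"ay":0,"az":0,"claw":0},{"tx":0,"ty":0,"tz":-85,"ax":0,"ay":0,"az":0,"claw":0},{"tx":0,"ty":0,"tz":-85,"ax":0,"ay":0,"az":0,"claw":0},{"tx":0,"ty":0,"tz":-85,"ax":0,"ay":0,"az":0,"claw":0}]'
python3 - <<'E'
from h import *
i,d=grab_frame("side");j,e=grab_frame("top")
cv2.imwrite("pics/m2.png",np.hstack([cv2.resize(i[100:225,130:205],(360,600)),cv2.resize(j[170:260,140:206],(440,600))]))
E
```

```text
t: 2.2
eef_pos: [0.483, 0.2928, 0.3197]
tcp_rot: [[0.89, 0.0, 0.456], [-0.456, -0.001, 0.89], [0.001, -1.0, -0.0]]
contact_force: [0.5, -0.9, 0.3]
finger_gap: 0.498
```

View pics/m2.png

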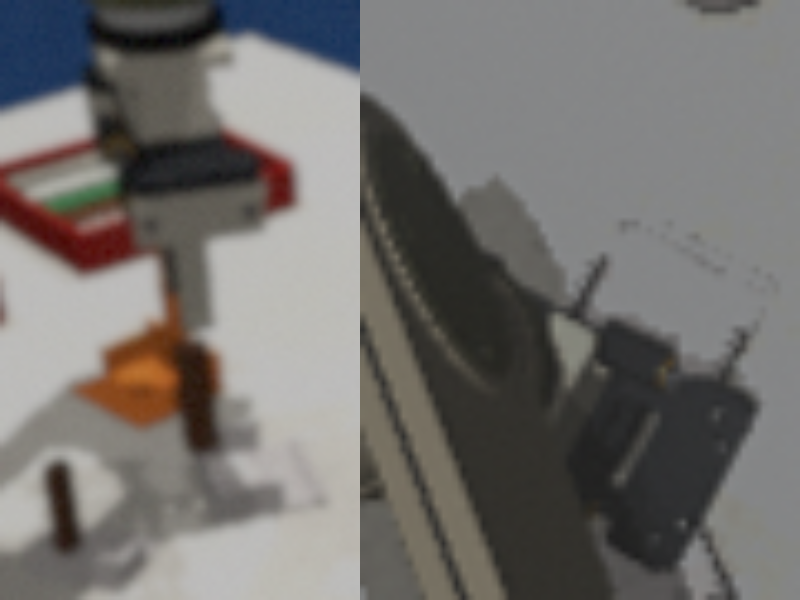

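The near finger's tip (190,325) stands just above the handle top (197,345), in line to about 3 mm. I'll go down and grip.

```bash
python3 -m creep '[{"tx":0,"ty":0,"tz":-12,"ax":0,"ay":0,"az":0,"claw":0},{"tx":0,"ty":0,"tz":-28,"ax":0,"ay":0,"az":0,"claw":0},{"tx":0,"ty":0,"tz":-45,"ax":0,"ay":0,"az":0,"claw":0},{"tx":0,"ty":0,"tz":-60,"ax":0,"ay":0,"az":0,"claw":0},{"tx":0,"ty":0,"tz":-70,"ax":0,"ay":0,"az":0,"claw":0},{"tx":0,"ty":0,"tz":-75,"ax":0,"ay":0,"az":0,"claw":0},{"tx":0,"ty":0,"tz":-75,"ax":0,"ay":0,"az":0,"claw":0},{"tx":0,"ty":0,"tz":-75,"ax":0,"ay":0,"az":0,"claw":0},{"tx":0,"ty":0,"tz":-75,"ax":0,"ay":0,"az":0,"claw":0},{"tx":0,"ty":0,"tz":-75,"ax":0,"ay":0,"az":0,"claw":0}]' 50
python3 -m creep '[{"tx":0,"ty":0,"tz":0,"ax":0,"ay":0,"az":0,"claw":-0.4},{"tx":0,"ty":0,"tz":0,"ax":0,"ay":0,"az":0,"claw":-1},{"tx":0,"ty":0,"tz":0,"ax":0,"ay":0,"az":0,"claw":-1},{"tx":0,"ty":0,"tz":0,"ax":0,"ay":0,"az":0,"claw":-1},{"tx":0,"ty":0,"tz":0,"ax":0,"ay":0,"az":0,"claw":-1},{"tx":0,"ty":0,"tz":0,"ax":0,"ay":0,"az":0,"claw":-1},{"tx":0,"ty":0,"tz":0,"ax":0,"ay":0,"az":0,"claw":-1},{"tx":0,"ty":0,"tz":0,"ax":0,"ay":0,"az":0,"claw":-1},{"tx":0,"ty":0,"tz":0,"ax":0,"ay":0,"az":0,"claw":-1},{"tx":0,"ty":0,"tz":0,"ax":0,"ay":0,"az":0,"claw":-1}]' 50
```

```text
t: 3.3
eef_pos: [0.4832, 0.2929, 0.2453]
tcp_rot: [[0.89, 0.001, 0.456], [-0.456, -0.0, 0.89], [0.001, -1.0, 0.0]]
contact_force: [-1.3, -0.1, -0.4]
finger_gap: 0.499
t: 4.3
eef_pos: [0.4833, 0.293, 0.2453]
tcp_rot: [[0.89, 0.001, 0.456], [-0.456, -0.0, 0.89], [0.001, -1.0, 0.001]]
contact_force: [-0.1, 0.8, 0.9]
finger_gap: 0.17
```

```bash
python3 -m creep '[{"tx":0,"ty":0,"tz":8,"ax":0,"ay":0,"az":0,"claw":-1},{"tx":0,"ty":0,"tz":25,"ax":0,"ay":0,"az":0,"claw":-1},{"tx":0,"ty":0,"tz":45,"ax":0,"ay":0,"az":0,"claw":-1},{"tx":0,"ty":0,"tz":70,"ax":0,"ay":0,"az":0,"claw":-1},{"tx":0,"ty":-10,"tz":92,"ax":0,"ay":0,"az":0,"claw":-1},{"tx":0,"ty":-25,"tz":110,"ax":0,"ay":0,"az":0.05,"claw":-1},{"tx":-3,"ty":-45,"tz":122,"ax":0,"ay":0,"az":0.12,"claw":-1},{"tx":-6,"ty":-68,"tz":130,"ax":0,"ay":0,"az":0.2,"claw":-1},{"tx":-8,"ty":-86,"tz":130,"ax":0,"ay":0,"az":0.26,"claw":-1},{"tx":-10,"ty":-95,"tz":130,"ax":0,"ay":0,"az":0.3,"claw":-1}]' 50
python3 -m creep '[{"tx":-1,"ty":-15,"tz":0,"ax":0,"ay":0,"az":0.04,"claw":-1},{"tx":-2,"ty":-40,"tz":0,"ax":0,"ay":0,"az":0.1,"claw":-1},{"tx":-4,"ty":-70,"tz":0,"ax":0,"ay":0,"az":0.17,"claw":-1},{"tx":-6,"ty":-105,"tz":0,"ax":0,"ay":0,"az":0.24,"claw":-1},{"tx":-8,"ty":-140,"tz":0,"ax":0,"ay":0,"az":0.31,"claw":-1},{"tx":-10,"ty":-170,"tz":0,"ax":0,"ay":0,"az":0.38,"claw":-1},{"tx":-12,"ty":-192,"tz":0,"ax":0,"ay":0,"az":0.43,"claw":-1},{"tx":-12,"ty":-205,"tz":0,"ax":0,"ay":0,"az":0.454,"claw":-1},{"tx":-12,"ty":-205,"tz":0,"ax":0,"ay":0,"az":0.454,"claw":-1},{"tx":-12,"ty":-205,"tz":0,"ax":0,"ay":0,"az":0.454,"claw":-1}]' 50
python3 - <<'E'
from h import *
i,d=grab_frame("side");j,e=grab_frame("top")
cv2.imwrite("pics/s3.png",i);cv2.imwrite("pics/t3.png",j);np.save("s3.npy",d);np.save("t3.npy",e)
s=get_state();print(np.round(s["eef_pos"],4),np.round(s["tcp_rot"],3).tolist(),s["finger_gap"],s["contact_force"])
cv2.imwrite("pics/m3.png",np.hstack([cv2.resize(i[140:290,180:300],(400,500)),cv2.resize(j[130:280,215:335],(400,500))]))
E
```

```text
t: 5.3
eef_pos: [0.4731, 0.1966, 0.3761]
tcp_rot: [[0.985, 0.002, 0.171], [-0.171, -0.0, 0.985], [0.002, -1.0, 0.0]]
contact_force: [0.3, 0.8, -1.9]
finger_gap: 0.171
t: 6.3
eef_pos: [0.461, -0.0084, 0.3763]
tcp_rot: [[0.961, 0.002, -0.277], [0.277, 0.001, 0.961], [0.002, -1.0, 0.001]]
contact_force: [-0.1, 0.4, -1.4]
finger_gap: 0.174
[ 0.4611 -0.0078  0.3762] [[0.96, 0.002, -0.279], [0.279, 0.001, 0.96], [0.002, -1.0, 0.001]] 0.17112947633487893 [-0.46445381 -0.4979194  -0.0954139 ]
```

View pics/m3.png

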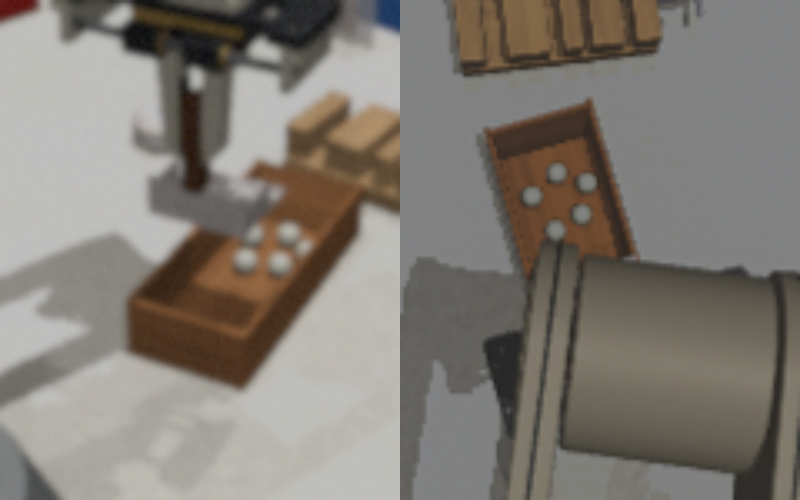

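The scoop is held level over the near half of the tray. The top view is blocked by the arm, so I'll take its offset in the hand from the side depth.

Run:
```python
from h import *
P=pts("side",np.load("s3.npy"));s=get_state();p=np.array(s["eef_pos"]);R=np.array(s["tcp_rot"])
x=R[:2,0]/np.linalg.norm(R[:2,0]);y=np.array([-x[1],x[0]])
q=P[180:225,215:275].reshape(-1,3);a=(q[:,:2]-p[:2])@x;b=(q[:,:2]-p[:2])@y;z=q[:,2]
print("tool yaw",np.degrees(np.arctan2(x[1],x[0])))
k=(a>-.03)&(a<.09)&(abs(b)<.06)&(z>.11)&(z<.166);a,b,z=a[k],b[k],z[k]
print("n",k.sum(),"a",np.percentile(a,[1,50,99]),"b",np.percentile(b,[1,50,99]),"z",np.percentile(z,[1,50,99]))
f=(a<.006)&(z>.13)&(z<.155);print("back",f.sum(),np.polyfit(b[f],a[f],1),np.median(a[f]),"b range",b[f].min(),b[f].max())
f=(a>.01)&(a<.035)&(b<-.03)&(z>.128)&(z<.15);print("right",f.sum(),np.polyfit(a[f],b[f],1),np.median(b[f]))
f=(a<.01)&(abs(b)<.05);print("bottom of back",np.percentile(z[f],[1,3,5,95,99]))
# tray edges, rim in this view: right outer face, near outer face & inner
q=P[170:290,200:300].reshape(-1,3);o=np.array([.5505,.0186]);c,g=np.cos(np.radians(16.1)),np.sin(np.radians(16.1))
A=(q[:,:2]-o)@[c,g];B=(q[:,:2]-o)@[-g,c]
f=(q[:,2]>.015)&(q[:,2]<.045)&(abs(B+.052)<.012)&(A>-.1)&(A<.1);print("tray right face",f.sum(),np.polyfit(A[f],B[f],1))
f=(q[:,2]>.015)&(q[:,2]<.045)&(abs(A+.111)<.012)&(abs(B)<.045);print("tray near face",f.sum(),np.polyfit(B[f],A[f],1))
f=(q[:,2]>.018)&(q[:,2]<.05)&(abs(B-.046)<.012)&(A>-.09)&(A<.09);print("tray left inner",f.sum(),np.polyfit(A[f],B[f],1) if f.sum()>5 else 0)
T=pts("top",np.load("top0.npy"))[150:250,235:300].reshape(-1,3)
A=(T[:,:2]-o)@[c,g];B=(T[:,:2]-o)@[-g,c]
for sg in(-1,1):
  f=(T[:,2]>.05)&(T[:,2]<.061)&(abs(B-sg*.049)<.01)&(A>-.1)&(A<.1);print("top rim",sg,f.sum(),np.polyfit(A[f],B[f],1))
f=(abs(T[:,2]-.008)<.005)&(abs(B)<.04)&(A>-.09)&(A<.01);print("floor z",f.sum(),np.median(T[f,2]))
```

```text
tool yaw 16.173276462057263
n 546 a [-0.00758254 -0.00235843  0.06756073] b [-0.04337126 -0.0096144   0.03600779] z [0.12901379 0.14250094 0.16353118]
back 263 [-0.02354076 -0.00331632] -0.0033442367321828417 b range -0.043636520912696444 0.03602460477370503
right 33 [ 0.00673929 -0.04268468] -0.0424951993014725
bottom of back [0.12935237 0.1303405  0.1312167  0.16176966 0.16444913]
tray right face 254 [-0.00175203 -0.05173824]
tray near face 292 [ 0.00418563 -0.11095995]
tray left inner 187 [-0.00182789  0.04616608]
top rim -1 139 [-0.00106354 -0.04796718]
top rim 1 129 [-0.00039939  0.04976427]
floor z 770 0.009507299930066434
```

```bash
python3 -m creep '[{"tx":2,"ty":4,"tz":-5,"ax":0,"ay":0,"az":-0.013,"claw":-1},{"tx":2,"ty":4,"tz":-20,"ax":0,"ay":0,"az":-0.013,"claw":-1},{"tx":2,"ty":4,"tz":-40,"ax":0,"ay":0,"az":-0.013,"claw":-1},{"tx":2,"ty":4,"tz":-58,"ax":0,"ay":0,"az":-0.013,"claw":-1},{"tx":2,"ty":4,"tz":-72,"ax":0,"ay":0,"az":-0.013,"claw":-1},{"tx":2,"ty":4,"tz":-82,"ax":0,"ay":0,"az":-0.013,"claw":-1},{"tx":2,"ty":4,"tz":-90,"ax":0,"ay":0,"az":-0.013,"claw":-1},{"tx":2,"ty":4,"tz":-97,"ax":0,"ay":0,"az":-0.013,"claw":-1},{"tx":2,"ty":4,"tz":-103,"ax":0,"ay":0,"az":-0.013,"claw":-1},{"tx":2,"ty":4,"tz":-105,"ax":0,"ay":0,"az":-0.013,"claw":-1}]' 50
python3 - <<'E'
from h import *
i,d=grab_frame("side")
cv2.imwrite("pics/m4.png",cv2.resize(i[160:280,205:305],(600,600*120//100)[:2])[:600])
P=pts("side",d);s=get_state();p=np.array(s["eef_pos"]);print(p.round(4),np.round(s["contact_force"],1),s["t"])
q=P[180:280,200:300].reshape(-1,3);o=np.array([.5505,.0186]);c,g=np.cos(np.radians(16.1)),np.sin(np.radians(16.1))
A=(q[:,:2]-o)@[c,g];B=(q[:,:2]-o)@[-g,c]
f=(abs(A+.095)<.015)&(q[:,2]>.03)&(q[:,2]<.058)&(abs(B)<.043)&(A>-.103);print("back",f.sum(),np.polyfit(B[f],A[f],1),B[f].min(),B[f].max())
E
```

```text
t: 7.4
eef_pos: [0.463, -0.0038, 0.2708]
tcp_rot: [[0.964, 0.001, -0.266], [0.266, 0.001, 0.964], [0.002, -1.0, 0.001]]
contact_force: [-0.5, -0.3, -1.8]
finger_gap: 0.171
[ 0.463  -0.0038  0.2708] [-0.4  0.2 -2.1] 7.45
back 131 [-0.01971948 -0.09319013] -0.03962656145587287 0.039855900031005344
```

View pics/m4.png

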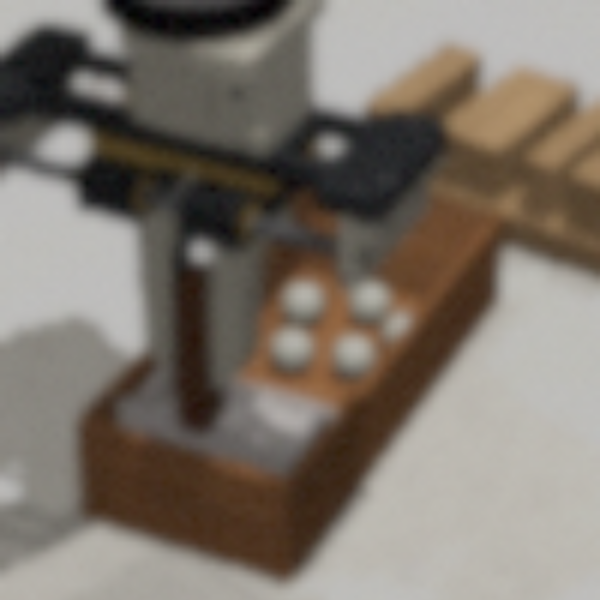

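The scoop (back edge 120-270, row 430) sits centred between the tray walls, ±39.8 mm by depth. The beads lie ahead of it at (290,350), (355,355), (300,300), (370,300) and (397,325). I'll lower it to the floor.

```bash
python3 -m creep '[{"tx":0,"ty":0,"tz":-4,"ax":0,"ay":0,"az":0,"claw":-1},{"tx":0,"ty":0,"tz":-8,"ax":0,"ay":0,"az":0,"claw":-1},{"tx":0,"ty":0,"tz":-11,"ax":0,"ay":0,"az":0,"claw":-1},{"tx":0,"ty":0,"tz":-13,"ax":0,"ay":0,"az":0,"claw":-1},{"tx":0,"ty":0,"tz":-14,"ax":0,"ay":0,"az":0,"claw":-1},{"tx":0,"ty":0,"tz":-15,"ax":0,"ay":0,"az":0,"claw":-1},{"tx":0,"ty":0,"tz":-15.5,"ax":0,"ay":0,"az":0,"claw":-1},{"tx":0,"ty":0,"tz":-16,"ax":0,"ay":0,"az":0,"claw":-1},{"tx":0,"ty":0,"tz":-16.5,"ax":0,"ay":0,"az":0,"claw":-1},{"tx":0,"ty":0,"tz":-16.5,"ax":0,"ay":0,"az":0,"claw":-1}]' 50
```

```text
t: 8.45
eef_pos: [0.463, -0.0038, 0.2542]
tcp_rot: [[0.964, 0.001, -0.266], [0.266, 0.001, 0.964], [0.001, -1.0, 0.001]]
contact_force: [0.4, -0.0, -2.0]
finger_gap: 0.17
```

```bash
python3 -m creep '[{"tx":0,"ty":0,"tz":-0.3,"ax":0,"ay":0,"az":0,"claw":-1},{"tx":0,"ty":0,"tz":-0.6,"ax":0,"ay":0,"az":0,"claw":-1},{"tx":0,"ty":0,"tz":-0.9,"ax":0,"ay":0,"az":0,"claw":-1},{"tx":0,"ty":0,"tz":-1.2,"ax":0,"ay":0,"az":0,"claw":-1},{"tx":0,"ty":0,"tz":-1.4,"ax":0,"ay":0,"az":0,"claw":-1},{"tx":0,"ty":0,"tz":-1.6,"ax":0,"ay":0,"az":0,"claw":-1},{"tx":0,"ty":0,"tz":-1.6,"ax":0,"ay":0,"az":0,"claw":-1},{"tx":0,"ty":0,"tz":-1.6,"ax":0,"ay":0,"az":0,"claw":-1},{"tx":0,"ty":0,"tz":-1.6,"ax":0,"ay":0,"az":0,"claw":-1},{"tx":0,"ty":0,"tz":-1.6,"ax":0,"ay":0,"az":0,"claw":-1}]' 50
```

```text
t: 9.45
eef_pos: [0.4631, -0.0038, 0.2533]
tcp_rot: [[0.964, 0.001, -0.266], [0.266, 0.001, 0.964], [0.002, -1.0, 0.001]]
contact_force: [-3.7, 0.3, 6.2]
finger_gap: 0.166
```

```bash
python3 -m creep '[{"tx":2,"ty":0.6,"tz":0.3,"ax":0,"ay":0,"az":0,"claw":-1},{"tx":6,"ty":1.7,"tz":0.3,"ax":0,"ay":0,"az":0,"claw":-1},{"tx":11,"ty":3.2,"tz":0.3,"ax":0,"ay":0,"az":0,"claw":-1},{"tx":17,"ty":4.9,"tz":0.3,"ax":0,"ay":0,"az":0,"claw":-1},{"tx":23,"ty":6.6,"tz":0.3,"ax":0,"ay":0,"az":0,"claw":-1},{"tx":29,"ty":8.4,"tz":0.3,"ax":0,"ay":0,"az":0,"claw":-1},{"tx":35,"ty":10.1,"tz":0.3,"ax":0,"ay":0,"az":0,"claw":-1},{"tx":41,"ty":11.8,"tz":0.3,"ax":0,"ay":0,"az":0,"claw":-1},{"tx":47,"ty":13.6,"tz":0.3,"ax":0,"ay":0,"az":0,"claw":-1},{"tx":53,"ty":15.3,"tz":0.3,"ax":0,"ay":0,"az":0,"claw":-1}]' 50
```

```text
t: 10.45
eef_pos: [0.5166, 0.0117, 0.2536]
tcp_rot: [[0.964, 0.001, -0.266], [0.266, 0.001, 0.964], [0.001, -1.0, 0.001]]
contact_force: [-0.5, -0.1, -1.2]
finger_gap: 0.17
```

```bash
python3 -m creep '[{"tx":4,"ty":1.2,"tz":0,"ax":0,"ay":0,"az":0,"claw":-1},{"tx":9,"ty":2.6,"tz":0,"ax":0,"ay":0,"az":0,"claw":-1},{"tx":14,"ty":4,"tz":0,"ax":0,"ay":0,"az":0,"claw":-1},{"tx":18,"ty":5.2,"tz":0,"ax":0,"ay":0,"az":0,"claw":-1},{"tx":22,"ty":6.3,"tz":0,"ax":0,"ay":0,"az":0,"claw":-1},{"tx":26,"ty":7.5,"tz":0,"ax":0,"ay":0,"az":0,"claw":-1},{"tx":30,"ty":8.7,"tz":0,"ax":0,"ay":0,"az":0,"claw":-1},{"tx":34,"ty":9.8,"tz":0,"ax":0,"ay":0,"az":0,"claw":-1},{"tx":37,"ty":10.7,"tz":0,"ax":0,"ay":0,"az":0,"claw":-1},{"tx":37,"ty":10.7,"tz":0,"ax":0,"ay":0,"az":0,"claw":-1}]' 50
python3 - <<'E'
from h import *
i,d=grab_frame("side");j,e=grab_frame("top")
s=get_state();p=np.array(s["eef_pos"]);q=p[:2]-[.5505,.0186];c,g=np.cos(np.radians(16.1)),np.sin(np.radians(16.1))
print(p.round(4),np.round(s["contact_force"],1),s["t"],"A",q@[c,g],"B",q@[-g,c],"front A",q@[c,g]+.0697)
cv2.imwrite("pics/m5.png",np.hstack([cv2.resize(i[170:250,230:300],(490,560),interpolation=cv2.INTER_CUBIC),cv2.resize(j[150:230,230:274],(308,560),interpolation=cv2.INTER_CUBIC)]))
E
```

```text
t: 11.45
eef_pos: [0.554, 0.0225, 0.2536]
tcp_rot: [[0.964, 0.001, -0.266], [0.266, 0.001, 0.964], [0.002, -1.0, 0.001]]
contact_force: [-0.9, 0.7, -2.2]
finger_gap: 0.168
[0.5536 0.0224 0.2535] [-0.2 -0.6 -1.3] 11.55 A 0.00403815183501268 B 0.0028163827024766806 front A 0.07373815183501267
```

View pics/m5.png

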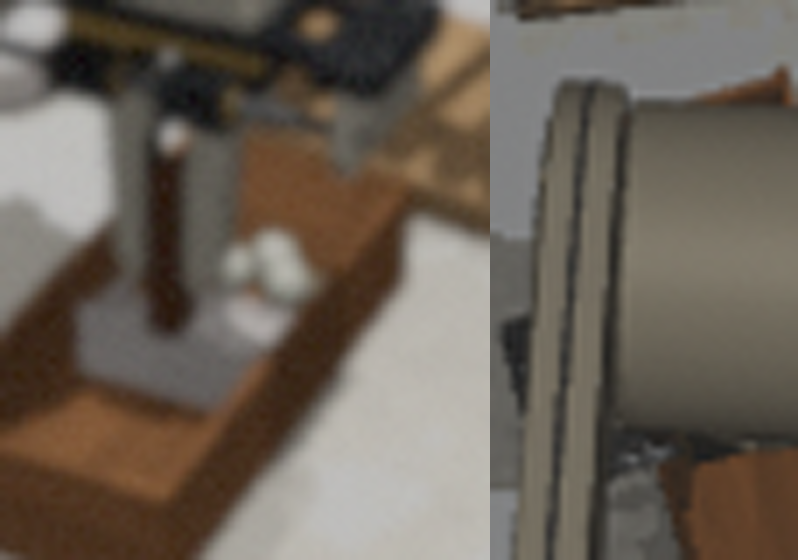

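Beads are bunched ahead of the front edge, three of them visible near (240,260), (280,250) and (290,285). The others are hidden behind the fingers. I'll push on towards the leaning wall.

```bash
python3 -m creep '[{"tx":2,"ty":0.6,"tz":0,"ax":0,"ay":0,"az":0,"claw":-1},{"tx":5,"ty":1.4,"tz":0,"ax":0,"ay":0,"az":0,"claw":-1},{"tx":8,"ty":2.3,"tz":0,"ax":0,"ay":0,"az":0,"claw":-1},{"tx":11,"ty":3.2,"tz":0,"ax":0,"ay":0,"az":0,"claw":-1},{"tx":14,"ty":4,"tz":0,"ax":0,"ay":0,"az":0,"claw":-1},{"tx":17,"ty":4.9,"tz":0,"ax":0,"ay":0,"az":0,"claw":-1},{"tx":20,"ty":5.8,"tz":0,"ax":0,"ay":0,"az":0,"claw":-1},{"tx":23,"ty":6.6,"tz":0,"ax":0,"ay":0,"az":0,"claw":-1},{"tx":25,"ty":7.2,"tz":0,"ax":0,"ay":0,"az":0,"claw":-1},{"tx":25,"ty":7.2,"tz":0,"ax":0,"ay":0,"az":0,"claw":-1}]' 50
python3 - <<'E'
from h import *
i,d=grab_frame("side")
s=get_state();p=np.array(s["eef_pos"]);q=p[:2]-[.5505,.0186];c,g=np.cos(np.radians(16.1)),np.sin(np.radians(16.1))
print(p.round(4),np.round(s["contact_force"],1),s["t"],"front A",q@[c,g]+.0697)
cv2.imwrite("pics/m6.png",cv2.resize(i[170:250,235:305],(525,600),interpolation=cv2.INTER_CUBIC))
E
```

```text
t: 12.55
eef_pos: [0.5789, 0.0297, 0.2536]
tcp_rot: [[0.964, 0.001, -0.266], [0.266, 0.001, 0.964], [0.002, -1.0, 0.001]]
contact_force: [-0.8, -0.1, -1.3]
finger_gap: 0.171
[0.5788 0.0297 0.2535] [-0.7 -0.9 -1.9] 12.6 front A 0.09992744837784402
```

View pics/m6.png

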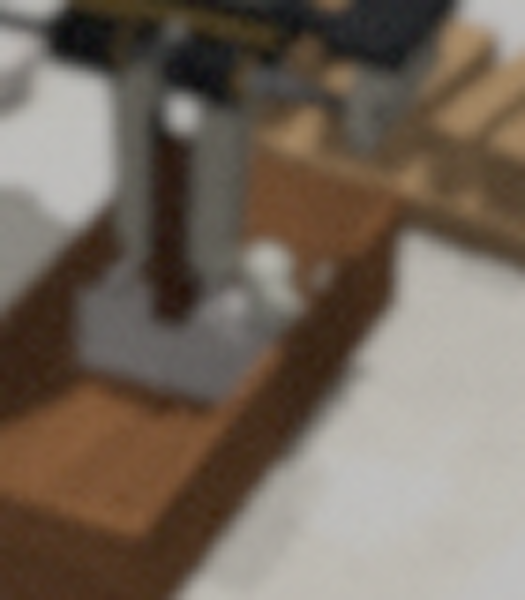

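Pictures viewed: 9. At least one bead, at (270,265), has come over the sill, and another, at (325,275), is still at the wall. I'll compute the tip-up path next: the front edge follows the leaning wall while the heel stays on the floor.

Run:
```python
import numpy as np
# rel. to TCP: front (69.7,-245), heel (-3.3,-245); A0 of TCP = 30.2
for n,(F0,th,lift) in enumerate([(102.5,0,0)]+[(102.5,t,.3+.7*t/.45) for t in np.linspace(.05,.45,9)]):
    c,s=np.cos(th),np.sin(th)
    dz=-245+3.3*s+245*c+lift; h=dz+69.7*s-245*c+245
    dA=F0+.364*h-(69.7*c+245*s)-30.2
    print(round(th,2),"tx %.1f ty %.1f tz %.1f ax %.3f ay %.3f"%(dA*.961,dA*.277,dz,th*.277,-th*.961),"h %.1f"%h)
```

```text
0 tx 2.5 ty 0.7 tz 0.0 ax 0.000 ay 0.000 h 0.0
0.05 tx -7.8 ty -2.2 tz 0.2 ax 0.014 ay -0.048 h 4.0
0.1 tx -18.0 ty -5.2 tz -0.4 ax 0.028 ay -0.096 h 7.7
0.15 tx -27.9 ty -8.1 tz -1.7 ax 0.042 ay -0.144 h 11.4
0.2 tx -37.7 ty -10.9 tz -3.6 ax 0.055 ay -0.192 h 15.1
0.25 tx -47.1 ty -13.6 tz -6.1 ax 0.069 ay -0.240 h 18.7
0.3 tx -56.3 ty -16.2 tz -9.2 ax 0.083 ay -0.288 h 22.3
0.35 tx -65.1 ty -18.8 tz -12.9 ax 0.097 ay -0.336 h 25.9
0.4 tx -73.6 ty -21.2 tz -17.1 ax 0.111 ay -0.384 h 29.3
0.45 tx -81.8 ty -23.6 tz -22.0 ax 0.125 ay -0.432 h 32.8
```

```bash
python3 -m creep '[{"tx":2.5,"ty":0.7,"tz":0,"ax":0,"ay":0,"az":0,"claw":-1},{"tx":-7.8,"ty":-2.2,"tz":0.2,"ax":0.014,"ay":-0.048,"az":0,"claw":-1},{"tx":-18,"ty":-5.2,"tz":-0.4,"ax":0.028,"ay":-0.096,"az":0,"claw":-1},{"tx":-27.9,"ty":-8.1,"tz":-1.7,"ax":0.042,"ay":-0.144,"az":0,"claw":-1},{"tx":-37.7,"ty":-10.9,"tz":-3.6,"ax":0.055,"ay":-0.192,"az":0,"claw":-1},{"tx":-47.1,"ty":-13.6,"tz":-6.1,"ax":0.069,"ay":-0.24,"az":0,"claw":-1},{"tx":-56.3,"ty":-16.2,"tz":-9.2,"ax":0.083,"ay":-0.288,"az":0,"claw":-1},{"tx":-65.1,"ty":-18.8,"tz":-12.9,"ax":0.097,"ay":-0.336,"az":0,"claw":-1},{"tx":-73.6,"ty":-21.2,"tz":-17.1,"ax":0.111,"ay":-0.384,"az":0,"claw":-1},{"tx":-81.8,"ty":-23.6,"tz":-22,"ax":0.125,"ay":-0.432,"az":0,"claw":-1}]' 50
python3 - <<'E'
from h import *
s=get_state();print(np.round(s["eef_pos"],4),np.round(s["contact_force"],1),np.round(s["torque"],2),s["finger_gap"])
i,d=grab_frame("side");j,e=grab_frame("top")
print(s["t"]);cv2.imwrite("pics/m7.png",np.hstack([cv2.resize(i[170:250,235:305],(440,500),interpolation=cv2.INTER_CUBIC),cv2.resize(j[150:230,230:285],(344,500),interpolation=cv2.INTER_CUBIC)]))
E
```

```text
t: 13.6
eef_pos: [0.4967, 0.006, 0.2317]
tcp_rot: [[0.867, 0.421, -0.268], [0.238, 0.122, 0.964], [0.438, -0.899, 0.005]]
contact_force: [-0.2, 0.3, -1.5]
finger_gap: 0.168
[0.4967 0.006  0.2317] [-0.2  0.3 -1.5] [-0.02  0.44  0.04] 0.16794045935822213
13.6
```

View pics/m7.png

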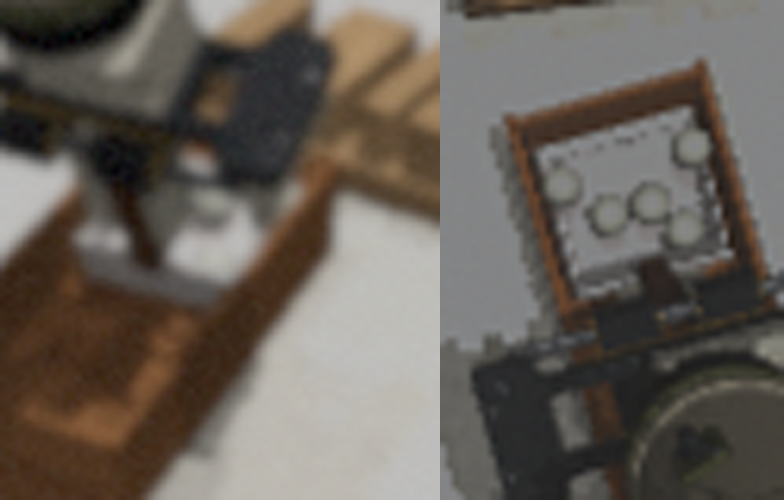

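Pictures viewed: 10. The top half shows all five beads over the tilted pan. Three are well in, at (608,213), (650,203) and (683,228). Two sit near the sides, at (562,187) on the left and (690,147) at the right front. I'll hold the tilt so they settle and locate them in the pan frame.

```bash
python3 -m creep '[{"tx":0,"ty":0,"tz":0,"ax":0,"ay":0,"az":0,"claw":-1},{"tx":0,"ty":0,"tz":0,"ax":0,"ay":0,"az":0,"claw":-1},{"tx":0,"ty":0,"tz":0,"ax":0,"ay":0,"az":0,"claw":-1},{"tx":0,"ty":0,"tz":0,"ax":0,"ay":0,"az":0,"claw":-1},{"tx":0,"ty":0,"tz":0,"ax":0,"ay":0,"az":0,"claw":-1},{"tx":0,"ty":0,"tz":0,"ax":0,"ay":0,"az":0,"claw":-1},{"tx":0,"ty":0,"tz":0,"ax":0,"ay":0,"az":0,"claw":-1},{"tx":0,"ty":0,"tz":0,"ax":0,"ay":0,"az":0,"claw":-1},{"tx":0,"ty":0,"tz":0,"ax":0,"ay":0,"az":0,"claw":-1},{"tx":0,"ty":0,"tz":0,"ax":0,"ay":0,"az":0,"claw":-1}]' 50
cat > beads.py <<'E'
from h import *
def beads(tag,dump=True):
    s=get_state();p=np.array(s["eef_pos"]);R=np.array(s["tcp_rot"])
    j,e=grab_frame("top");cv2.imwrite(f"pics/t_{tag}.png",j);np.save(f"t_{tag}.npy",e)
    P=pts("top",e)
    # scoop frame: x=tool x, y=tool z, z=-tool y ; origin 33.7 ahead, -3 sideways, 245 below
    S=np.stack([R[:,0],R[:,2],-R[:,1]],1);o=p+S@[.0337,-.003,-.245]
    L=(P-o)@S
    # bead tops = blobs of the height map above pan floor (or above tray floor)
    inpan=(L[...,0]>-.03)&(L[...,0]<.06)&(abs(L[...,1])<.06)&(L[...,2]>.012)&(L[...,2]<.03)
    n,l,st,ce=cv2.connectedComponentsWithStats(inpan.astype(np.uint8))
    g=cv2.cvtColor(j,cv2.COLOR_BGR2GRAY)
    for i in range(1,n):
        if st[i,4]>=8:
            print("blob",st[i,4],ce[i].round(1),"scoop mm",(L[l==i].mean(0)*1000).round(1),"zmax",(L[l==i][:,2].max()*1000).round(1),"world",P[l==i].mean(0).round(3))
    print("t",s["t"],p.round(4),np.round(s["contact_force"],1),s["finger_gap"])
    return j,L
if __name__=="__main__":
    import sys;beads(sys.argv[1])
E
python3 beads.py a
```

```text
t: 14.7
eef_pos: [0.4956, 0.0059, 0.2305]
tcp_rot: [[0.868, 0.418, -0.267], [0.238, 0.122, 0.964], [0.435, -0.9, 0.007]]
contact_force: [0.1, -1.0, -2.4]
finger_gap: 0.168
blob 32 [273.9 169.1] scoop mm [ 29.3 -47.4  20.8] zmax 29.5 world [ 0.657 -0.     0.056]
blob 22 [243.4 177.5] scoop mm [29.  50.2 20.5] zmax 29.1 world [0.631 0.094 0.056]
blob 16 [273.5 181.8] scoop mm [ -9.9 -36.8  22.2] zmax 28.2 world [0.62 0.   0.04]
blob 153 [261.3 185.8] scoop mm [-12.7   2.9  20.4] zmax 28.0 world [0.608 0.038 0.037]
t 14.7 [0.4956 0.0059 0.2305] [ 0.1 -1.  -2.4] 0.16785798787966452
```

```bash
cat >> beads.py <<'E'
    j,e=cv2.imread(f"pics/t_{sys.argv[1]}.png"),np.load(f"t_{sys.argv[1]}.npy")
    s=get_state();p=np.array(s["eef_pos"]);R=np.array(s["tcp_rot"]);S=np.stack([R[:,0],R[:,2],-R[:,1]],1);o=p+S@[.0337,-.003,-.245]
    L=(pts("top",e)-o)@S*1000
    m=(abs(L[...,0]-5)<50)&(abs(L[...,1])<56)&(L[...,2]>-12)&(L[...,2]<40)
    G={}
    for x,y,z in L[m]: G.setdefault((int(round(x/4)),int(round(y/4))),[]).append(z)
    print("rows x(mm) 52..-40, cols y +56..-56; height mm")
    for a in range(13,-11,-1): print("%4d "%(a*4)+" ".join("%3d"%max(G[a,b]) if (a,b) in G else "  ." for b in range(14,-15,-1)))
E
python3 beads.py b
```

```text
blob 30 [274.2 170.1] scoop mm [ 26.  -47.5  21.4] zmax 30.0 world [ 0.654 -0.001  0.055]
blob 26 [243.3 177.3] scoop mm [29.7 50.2 20.6] zmax 29.0 world [0.632 0.094 0.056]
blob 17 [273.6 182.2] scoop mm [-11.1 -36.8  22.3] zmax 28.8 world [0.619 0.    0.04 ]
blob 161 [261. 186.] scoop mm [-12.9   4.1  20.2] zmax 27.4 world [0.607 0.039 0.037]
t 14.75 [0.4956 0.0059 0.2304] [ 0.3 -0.4 -2. ] 0.16769987515505197
rows x(mm) 52..-40, cols y +56..-56; height mm
  52   .  11  13   7  14  12  10  10   9   9   6  12  11  11  10   9   9  12   8   7  12  12  10  12  12   9  10   .   .
  48   .  13  13  10   4   9  11   9  10   3   8   7  11   .   9   5   7  10   7   7   9   3   4   9   8   5  15  11   .
  44   .  14  10   5   4   3   6   2   6   4   5   6   2   2   5   5   .   2   2   3   2   5   .   5   5  18  12   .   .
  40   .  14  16   2   2   2   0   .   2  -2   0  -1  -1   .   0  -2   0   0   2  -2   0   0   0   0  -2  12  17  18   .
  36   .  18  17   1   3   3   6  -4   2   0  -1   5   4   4   3   7   4  -3   5   8   5   6   4   2  -6  10  18   .   .
  32   .  18  16  -6   3   7   6 
[... 1565 characters left out ...]
  3   6   .  22  17  23  20  21  20  19  23  22  21  22  23  21  19  19  22  23  26   .   .   .
 -24 -11   .   .  -3  24   1   5  20  18  23  26  19  16  37  23  22  19   5  19  22  23  21   .  25   .  15   .   .   .
 -28   .   .   .  -4  27   5   .   4  18  22  20  16  13  21  21  19  38  16   .  20  24   .   5  28   .  32   .   .   .
 -32  -6   .  39   0  32  32  34  30  33  36  29  35  26   .   .   .  31  35  35  30  35  29  32  35  25  28   3   .   .
 -36  -7  -6   .   2  35  32  33  32  32   .  34   .   .   7   .   .   .   .  32  31   .  33  35   .   .  39   .   .   .
 -40  -4  -5   .   3   0   .   .   .   .   .   .   .   .   .   .   .   .   .   .   .   .   .   .   .   3  31   .   .   .
```

All five beads lie in the pan behind x=+5 mm, in its frame at about (-4,+28), (-22,+20), (-22,-4), (-22,-24) and (0,-20). I'll lift straight up, still tilted.

```bash
python3 -m creep '[{"tx":0,"ty":0,"tz":3,"ax":0,"ay":0,"az":0,"claw":-1},{"tx":0,"ty":0,"tz":10,"ax":0,"ay":0,"az":0,"claw":-1},{"tx":0,"ty":0,"tz":20,"ax":0,"ay":0,"az":0,"claw":-1},{"tx":0,"ty":0,"tz":33,"ax":0,"ay":0,"az":0,"claw":-1},{"tx":0,"ty":0,"tz":47,"ax":0,"ay":0,"az":0,"claw":-1},{"tx":0,"ty":0,"tz":61,"ax":0,"ay":0,"az":0,"claw":-1},{"tx":0,"ty":0,"tz":75,"ax":0,"ay":0,"az":0,"claw":-1},{"tx":0,"ty":0,"tz":88,"ax":0,"ay":0,"az":0,"claw":-1},{"tx":0,"ty":0,"tz":97,"ax":0,"ay":0,"az":0,"claw":-1},{"tx":0,"ty":0,"tz":100,"ax":0,"ay":0,"az":0,"claw":-1}]' 50
python3 -m creep '[{"tx":0,"ty":0,"tz":3,"ax":0,"ay":0,"az":0,"claw":-1},{"tx":0,"ty":0,"tz":9,"ax":0,"ay":0,"az":0,"claw":-1},{"tx":0,"ty":0,"tz":16,"ax":0,"ay":0,"az":0,"claw":-1},{"tx":0,"ty":0,"tz":23,"ax":0,"ay":0,"az":0,"claw":-1},{"tx":0,"ty":0,"tz":30,"ax":0,"ay":0,"az":0,"claw":-1},{"tx":0,"ty":0,"tz":36,"ax":0,"ay":0,"az":0,"claw":-1},{"tx":0,"ty":0,"tz":39,"ax":0,"ay":0,"az":0,"claw":-1},{"tx":0,"ty":0,"tz":40,"ax":0,"ay":0,"az":0,"claw":-1},{"tx":0,"ty":0,"tz":40,"ax":0,"ay":0,"az":0,"claw":-1},{"tx":0,"ty":0,"tz":40,"ax":0,"ay":0,"az":0,"claw":-1}]' 50
python3 beads.py c
```

```text
t: 15.8
eef_pos: [0.496, 0.0058, 0.3322]
tcp_rot: [[0.867, 0.42, -0.267], [0.238, 0.122, 0.964], [0.437, -0.899, 0.006]]
contact_force: [0.6, 0.2, -2.1]
finger_gap: 0.172
t: 16.8
eef_pos: [0.4959, 0.0059, 0.3718]
tcp_rot: [[0.868, 0.419, -0.267], [0.238, 0.122, 0.964], [0.437, -0.9, 0.006]]
contact_force: [-0.6, -0.1, -1.8]
finger_gap: 0.171
blob 211 [261.3 179.4] scoop mm [-12.9   4.   20.1] zmax 27.4 world [0.608 0.039 0.179]
blob 12 [276.2 177.2] scoop mm [-16.9 -36.5  23. ] zmax 26.7 world [ 0.614 -0.001  0.179]
t 16.8 [0.4959 0.0059 0.3718] [-0.6 -0.1 -1.8] 0.17114194956644452
rows x(mm) 52..-40, cols y +56..-56; height mm
  52   .   .   .   .   .   .   .   .   .   .   .   .   .   .   .   .   .   .   .   .   .   .   .   .   .   .   .   .   .
  48   .   .   .   .   .   .   .   .   .   .   .   .   .   .   .   .   .   .   .   .   .   .   .   .   .   .   .   .   .
  44   .   .   .   .   .   .   .   .   .   .   .   .   .   .   .   .   .   .   .   .   .   .   .   .   .   .   .   .   .
  40   .   .   .   .   .   .   .   .   .   .   .   .   .   .   .   .   .   .   .   .   .   .   .   . 
[... 1739 characters left out ...]
  5   1  17  22  24  25  19  19  24  23  23  24  18  20  22  22  22   4  26  22   .   .   .   .
 -24   .   .   .   .  25   1   2  17  21  23  22  20  20  23  38  22  18  15  22  24  21  21   2  24   .   .   .   .   .
 -28   .   .   .   .  27   2   3  14  20  22  19  19  16  22  19  21   .  16  19  23  21   .   4  24   .   .   .   .   .
 -32   .   .   .   .  31  36  33  32  34  29  35  30  38   7   .   .  29  32  33  29  33  27  34  34   .   .   .   .   .
 -36   .   .   .   .  34  35  30  34  31  34  33   .   .   .   .   .  32  12   .  34  33  33  35   .   .   .   .   .   .
 -40   .   .   .   .   .   .   .   .   .   .   .   .   .   .   .   .   .   .   .   .   .   .   .   .   .   .   .   .   .
```

All five are secure in the lifted pan. I'll level it to about 0.04 rad front-up while still over the tray, pivoting about the pan.

```bash
python3 -m creep '[{"tx":8.5,"ty":2.4,"tz":5.6,"ax":-0.011,"ay":0.038,"az":0,"claw":-1},{"tx":20.9,"ty":6,"tz":12.9,"ax":-0.028,"ay":0.096,"az":0,"claw":-1},{"tx":33.7,"ty":9.7,"tz":19.4,"ax":-0.044,"ay":0.154,"az":0,"claw":-1},{"tx":46.8,"ty":13.5,"tz":25.2,"ax":-0.061,"ay":0.211,"az":0,"claw":-1},{"tx":60.3,"ty":17.4,"tz":30.1,"ax":-0.078,"ay":0.269,"az":0,"claw":-1},{"tx":74,"ty":21.3,"tz":34.1,"ax":-0.094,"ay":0.327,"az":0,"claw":-1},{"tx":83.2,"ty":24,"tz":36.3,"ax":-0.105,"ay":0.365,"az":0,"claw":-1},{"tx":90.2,"ty":26,"tz":37.8,"ax":-0.114,"ay":0.394,"az":0,"claw":-1},{"tx":90.2,"ty":26,"tz":37.8,"ax":-0.114,"ay":0.394,"az":0,"claw":-1},{"tx":90.2,"ty":26,"tz":37.8,"ax":-0.114,"ay":0.394,"az":0,"claw":-1}]' 50
python3 beads.py d | head -8
```

```text
t: 17.85
eef_pos: [0.5861, 0.0319, 0.4089]
tcp_rot: [[0.963, 0.04, -0.266], [0.266, 0.012, 0.964], [0.042, -0.999, 0.001]]
contact_force: [-0.0, 0.1, -1.8]
finger_gap: 0.17
t 17.85 [0.5861 0.0319 0.4089] [-0.   0.1 -1.8] 0.17028784079288997
rows x(mm) 52..-40, cols y +56..-56; height mm
  52   .   .   .   .   .   .   .   .   .   .   .   .   .   .   .   .   .   .   .   .   .   .   .   .   .   .   .   .   .
  48   .   .   .   .   .   .   .   .   .   .   .   .   .   .   .   .   .   .   .   .   .   .   .   .   .   .   .   .   .
  44   .   .   .   .   .   .   .   .   .   .   .   .   .   .   .   .   .   .   .   .   .   .   .   .   .   .   .   .   .
  40   .   .   .   .   .   .   .   .   .   .   .   .   .   .   .   .   .   .   .   .   .   .   .   .   .   .   .   .   .
  36   .   .   .   .   .   .   .   .   .   .   .   .   .   .   .   .   .   .   .   .   .   .   .   .   .   .   .   .   .
  32   .   .   .   .   .   .   .   .   .   .   .   .   .   .   .   .   .   .   .   .   .   .   .   .   .   .   .   .   .
```

```bash
python3 -m creep '[{"tx":-0.2,"ty":-0.5,"tz":0,"ax":0,"ay":0,"az":0,"claw":-1},{"tx":-0.9,"ty":-1.8,"tz":0,"ax":0,"ay":0,"az":0,"claw":-1},{"tx":-2,"ty":-4,"tz":0,"ax":0,"ay":0,"az":0,"claw":-1},{"tx":-3.5,"ty":-7.2,"tz":0,"ax":0,"ay":0,"az":0,"claw":-1},{"tx":-5.5,"ty":-11.2,"tz":0,"ax":0,"ay":0,"az":0,"claw":-1},{"tx":-7.9,"ty":-16.2,"tz":0,"ax":0,"ay":0,"az":0,"claw":-1},{"tx":-10.8,"ty":-22,"tz":0,"ax":0,"ay":0,"az":0,"claw":-1},{"tx":-14.1,"ty":-28.7,"tz":0,"ax":0,"ay":0,"az":0,"claw":-1},{"tx":-17.8,"ty":-36.4,"tz":0,"ax":0,"ay":0,"az":0,"claw":-1},{"tx":-22,"ty":-44.9,"tz":0,"ax":0,"ay":0,"az":0,"claw":-1}]' 50
python3 -m creep '[{"tx":-4.4,"ty":-9,"tz":0,"ax":0,"ay":0,"az":0,"claw":-1},{"tx":-8.8,"ty":-18,"tz":0,"ax":0,"ay":0,"az":0,"claw":-1},{"tx":-13.2,"ty":-27,"tz":0,"ax":0,"ay":0,"az":0,"claw":-1},{"tx":-17.6,"ty":-36,"tz":0,"ax":0,"ay":0,"az":0,"claw":-1},{"tx":-22,"ty":-45,"tz":0,"ax":0,"ay":0,"az":0,"claw":-1},{"tx":-26.4,"ty":-54,"tz":0,"ax":0,"ay":0,"az":0,"claw":-1},{"tx":-30.8,"ty":-63,"tz":0,"ax":0,"ay":0,"az":0,"claw":-1},{"tx":-35.2,"ty":-72,"tz":0,"ax":0,"ay":0,"az":0,"claw":-1},{"tx":-39.6,"ty":-81,"tz":0,"ax":0,"ay":0,"az":0,"claw":-1},{"tx":-44,"ty":-90,"tz":0,"ax":0,"ay":0,"az":0,"claw":-1}]' 50
python3 -m creep '[{"tx":-4.4,"ty":-9,"tz":0,"ax":0,"ay":0,"az":0,"claw":-1},{"tx":-8.8,"ty":-18,"tz":0,"ax":0,"ay":0,"az":0,"claw":-1},{"tx":-13.2,"ty":-27,"tz":0,"ax":0,"ay":0,"az":0,"claw":-1},{"tx":-17.6,"ty":-36,"tz":0,"ax":0,"ay":0,"az":0,"claw":-1},{"tx":-22,"ty":-45,"tz":0,"ax":0,"ay":0,"az":0,"claw":-1},{"tx":-26.4,"ty":-54,"tz":0,"ax":0,"ay":0,"az":0,"claw":-1},{"tx":-30.8,"ty":-63,"tz":0,"ax":0,"ay":0,"az":0,"claw":-1},{"tx":-35.2,"ty":-72,"tz":0,"ax":0,"ay":0,"az":0,"claw":-1},{"tx":-39.6,"ty":-81,"tz":0,"ax":0,"ay":0,"az":0,"claw":-1},{"tx":-44,"ty":-90,"tz":0,"ax":0,"ay":0,"az":0,"claw":-1}]' 50
```

```text
t: 18.9
eef_pos: [0.5635, -0.0138, 0.4091]
tcp_rot: [[0.963, 0.04, -0.266], [0.265, 0.012, 0.964], [0.042, -0.999, 0.001]]
contact_force: [0.2, -0.2, -1.3]
finger_gap: 0.17
t: 19.9
eef_pos: [0.5191, -0.1045, 0.4091]
tcp_rot: [[0.963, 0.04, -0.266], [0.265, 0.012, 0.964], [0.042, -0.999, 0.001]]
contact_force: [0.8, -0.7, -1.2]
finger_gap: 0.172
t: 20.9
eef_pos: [0.4748, -0.1953, 0.4091]
tcp_rot: [[0.963, 0.04, -0.266], [0.265, 0.012, 0.964], [0.042, -0.999, 0.001]]
contact_force: [-0.1, -0.2, -1.3]
finger_gap: 0.169
```

```bash
python3 -m creep '[{"tx":-4.4,"ty":-9,"tz":0,"ax":0,"ay":0,"az":0,"claw":-1},{"tx":-8.8,"ty":-18,"tz":-1,"ax":0,"ay":0,"az":0,"claw":-1},{"tx":-13.2,"ty":-27,"tz":-2,"ax":0,"ay":0,"az":0,"claw":-1},{"tx":-17.6,"ty":-36,"tz":-3,"ax":0,"ay":0,"az":0,"claw":-1},{"tx":-22,"ty":-45,"tz":-4,"ax":0,"ay":0,"az":0,"claw":-1},{"tx":-26.4,"ty":-54,"tz":-5,"ax":0,"ay":0,"az":0,"claw":-1},{"tx":-30.8,"ty":-63,"tz":-6,"ax":0,"ay":0,"az":0,"claw":-1},{"tx":-35.2,"ty":-72,"tz":-7,"ax":0,"ay":0,"az":0,"claw":-1},{"tx":-39.4,"ty":-80.4,"tz":-8,"ax":0,"ay":0,"az":0,"claw":-1},{"tx":-43.2,"ty":-88,"tz":-9,"ax":0,"ay":0,"az":0,"claw":-1}]' 50
python3 -m creep '[{"tx":-3.3,"ty":-6.7,"tz":-1,"ax":0,"ay":0,"az":0,"claw":-1},{"tx":-6.2,"ty":-12.6,"tz":-2,"ax":0,"ay":0,"az":0,"claw":-1},{"tx":-8.6,"ty":-17.5,"tz":-3,"ax":0,"ay":0,"az":0,"claw":-1},{"tx":-10.6,"ty":-21.5,"tz":-4,"ax":0,"ay":0,"az":0,"claw":-1},{"tx":-12.1,"ty":-24.7,"tz":-5,"ax":0,"ay":0,"az":0,"claw":-1},{"tx":-13.2,"ty":-27,"tz":-5.5,"ax":0,"ay":0,"az":0,"claw":-1},{"tx":-13.9,"ty":-28.3,"tz":-6,"ax":0,"ay":0,"az":0,"claw":-1},{"tx":-14.4,"ty":-29.4,"tz":-6,"ax":0,"ay":0,"az":0,"claw":-1},{"tx":-14.4,"ty":-29.4,"tz":-6,"ax":0,"ay":0,"az":0,"claw":-1},{"tx":-14.4,"ty":-29.4,"tz":-6,"ax":0,"ay":0,"az":0,"claw":-1}]' 50
python3 - <<'E'
from h import *
s=get_state();i,d=grab_frame("side");j,e=grab_frame("top")
p=np.array(s["eef_pos"]);R=np.array(s["tcp_rot"]);S=np.stack([R[:,0],R[:,2],-R[:,1]],1);o=p+S@[.0337,-.001,-.245]
print("pan origin est",o.round(4),"off mat",(o[:2]-[.459,-.302]).round(4),"proj side",proj("side",o),"top",proj("top",o),np.round(s["qvel"],4),s["t"])
u,v=map(int,proj("side",o));a,b=map(int,proj("top",o))
q=pts("side",d)[v-30:v+40,u-40:u+40].reshape(-1,3);L=(q-o)@S;f=(L[:,2]<.028)&(L[:,2]>-.01)&(abs(L[:,0])<.04)&(abs(L[:,1])<.045);print("scoop pts",f.sum(),L[f].min(0),L[f].max(0))
cv2.imwrite("pics/m8.png",np.hstack([cv2.resize(i[v-60:v+60,max(u-48,0):u+48],(400,500),interpolation=cv2.INTER_CUBIC),cv2.resize(j[b-60:b+60,a-48:a+48],(400,500),interpolation=cv2.INTER_CUBIC)]))
cv2.imwrite("pics/t_end.png",j)
E
```

```text
t: 21.9
eef_pos: [0.4312, -0.284, 0.4]
tcp_rot: [[0.963, 0.04, -0.265], [0.265, 0.012, 0.964], [0.042, -0.999, 0.001]]
contact_force: [-1.8, -0.3, -2.0]
finger_gap: 0.172
t: 22.9
eef_pos: [0.4169, -0.3133, 0.394]
tcp_rot: [[0.963, 0.04, -0.266], [0.265, 0.012, 0.964], [0.042, -0.999, 0.001]]
contact_force: [-0.2, 0.6, -0.8]
finger_gap: 0.17
pan origin est [ 0.4594 -0.3023  0.1507] off mat [ 0.0004 -0.0003] proj side [343.45809756 252.92706361] top [386.70738857 234.68898602] [ 0.0032 -0.0014  0.0002 -0.0006  0.0009 -0.0006] 22.9
scoop pts 821 [-0.03989552 -0.04096584 -0.00289698] [0.03542625 0.03891789 0.0279578 ]
```

View pics/m8.png

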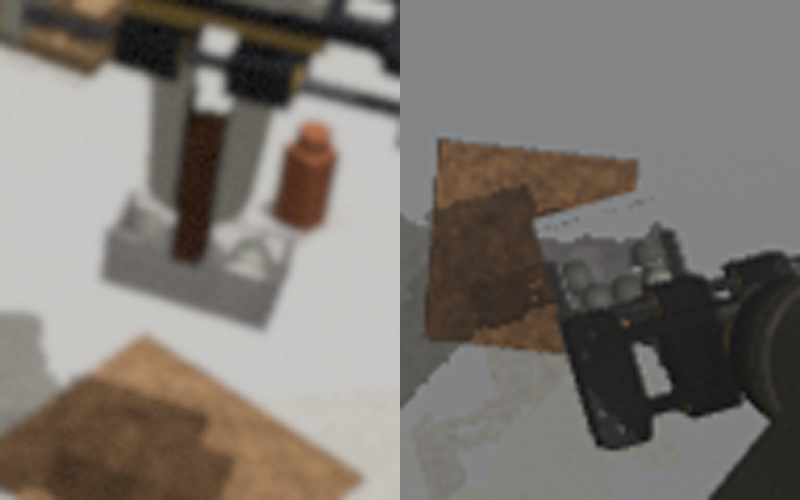

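Pictures viewed: 11. The beads are in the pan at (580,280), (597,293), (628,288), (650,250) and (655,275), and the scoop is over the mat. The pan origin is 0.5 mm from the mat centre with its underside at 151 mm. I'll hold for a second, check numerically, then hand in.

```bash
python3 -m creep '[{"tx":0,"ty":0,"tz":0,"ax":0,"ay":0,"az":0,"claw":-1},{"tx":0,"ty":0,"tz":0,"ax":0,"ay":0,"az":0,"claw":-1},{"tx":0,"ty":0,"tz":0,"ax":0,"ay":0,"az":0,"claw":-1},{"tx":0,"ty":0,"tz":0,"ax":0,"ay":0,"az":0,"claw":-1},{"tx":0,"ty":0,"tz":0,"ax":0,"ay":0,"az":0,"claw":-1},{"tx":0,"ty":0,"tz":0,"ax":0,"ay":0,"az":0,"claw":-1},{"tx":0,"ty":0,"tz":0,"ax":0,"ay":0,"az":0,"claw":-1},{"tx":0,"ty":0,"tz":0,"ax":0,"ay":0,"az":0,"claw":-1},{"tx":0,"ty":0,"tz":0,"ax":0,"ay":0,"az":0,"claw":-1},{"tx":0,"ty":0,"tz":0,"ax":0,"ay":0,"az":0,"claw":-1}]' 50
python3 beads.py f | tail -26 | cut -c1-125
python3 - <<'E'
from h import *
j=cv2.imread("pics/t_f.png");e=np.load("t_f.npy");P=pts("top",e);q=P[150:250,235:300].reshape(-1,3)
o=np.array([.5505,.0186]);c,g=np.cos(np.radians(16.1)),np.sin(np.radians(16.1));A=(q[:,:2]-o)@[c,g];B=(q[:,:2]-o)@[-g,c]
f=(abs(B)<.038)&(A>-.095)&(A<.095);print("tray interior seen",f.sum(),"above floor >12mm:",(q[f,2]>.022).sum())
d0=np.load("top0.npy")
for n,u,v in(("jar",194,160),("seal",355,156),("vise",262,133)):
    print(n,np.abs(e-d0)[v-14:v+14,u-14:u+14].mean().round(4))
E
```

```text
t: 24.0
eef_pos: [0.4169, -0.3133, 0.3941]
tcp_rot: [[0.963, 0.04, -0.266], [0.265, 0.012, 0.964], [0.042, -0.999, 0.001]]
contact_force: [0.1, 0.1, -1.2]
finger_gap: 0.168
t 24.0 [ 0.4169 -0.3133  0.3941] [ 0.1  0.1 -1.2] 0.16835637332623807
rows x(mm) 52..-40, cols y +56..-56; height mm
  52   .   .   .   .   .   .   .   .   .   .   .   .   .   .   .   .   .   .   .   .   .   .   .   .   .   .   .   .   .
  48   .   .   .   .   .   .   .   .   .   .   .   .   .   .   .   .   .   .   .   .   .   .   .   .   .   .   .   .   .
  44   .   .   .   .   .   .   .   .   .   .   .   .   .   .   .   .   .   .   .   .   .   .   .   .   .   .   .   .   .
  40   .   .   .   .   .   .   .   .   .   .   .   .   .   .   .   .   .   .   .   .   .   .   .   .   .   .   .   .   .
  36   .   .   .   .   6   .   .   4   .   5   3   .   5   .   .   5   .   6   .   5   3   .   4   .   .   .   .   .   .
  32   .   .   .   6   1   8   6   5   4   4   3   7   5   5   4   5   7   5   5   7   4   6   9   4   .   .   .   .   .
  28   .   .   .   3   5   8   4   5   7   6   7   6   7   7   5   6   3   6   5   3
[... 1472 characters left out ...]
   .   .   .   .
 -24   .   .   .   8   .   .   .  18  20  23  24  21  21  23  23  26   .  17   .   .   .   .   .   3   .   .   .   .   .
 -28   .   .   .   .   .   .   .  14  20  21  21  21  15  20  22   .  20   .   .   .   .   .   .   .   .   .   .   .   .
 -32   .   .   .   .   .   .   .   4   .   .   .   .   .   .   .   .   .   .   .   .   .   .   .   .   .   .   .   .   .
 -36   .   .   .   .   .   .   .   .   .   .   .  34   .   .   .   .   .   .   .   .   .   .   .   .   .   .   .   .   .
 -40   .   .   .   .   .   .   .   .   .   .   .   .   .   .   .   .   .   .   .   .   .   .   .   .   .   .   .   .   .
tray interior seen 1429 above floor >12mm: 0
jar 0.011
seal 0.0111
vise 0.0107
```

All five beads are in the pan, still and level to 0.042 rad (2.4°), and the tray is empty. Handing in.

```bash
python3 -c "
from bench import finish_job; print(finish_job())"
```

```text
the job is handed in; nothing more can be done
None
```

The job is handed in. I gripped the larger metal scoop by its handle (50 N), swept the beads against the tray's leaning end wall and tipped the front up about 25°. I then lifted it out with all five beads and carried it, nearly level, to the mat.

**Last checks, at about 24 s:**
- **Beads:** all five were in the pan in the last depth check, and the tray interior in view was empty.
- **Position:** the pan was about 0.5 mm from my estimate of the mat's centre; the two cameras put that centre a few mm apart. The underside was about 151 mm above the table.
- **Level and still:** tilt was about 2.4°, and the last two pose readings agreed to 0.1 mm. The fingers still held the handle.
- **Bystanders:** the depth change was about 11 mm at the jar, seal and vise alike. I took this as depth noise, since the gripper stayed well clear of all three. I did not measure their positions again.

My first move command was refused because each row needs all seven fields. Nothing moved, and no other check disagreed.

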